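Lock the four flaps of the padlock box's clip-on lid

TASK

The lid of the clear box of spare padlocks has been laid on, but the four green locking flaps round its rim still stand out. Go round the box and press each flap down and in against the tub wall with the fingertips until it clicks and lies flat, all four of them. Do not lift or tip the box or shove it out of its place, leave the things lying round it alone, and end with the hand clear.

Things in the scene. Friction and masses are not known exactly. Their poses are not given: they have to be found in the camera images.
- lock_box: Loose clip-lock box full of padlocks, 2 to 3.5 kg; slides if pushed sideways with over about 10 N. Clear tub 120 x 170 mm (x by y), 66 mm high; green lid 126 x 176 mm on it, its top 73 mm above the desk (stacking rim 75.5). Origin: centre of the underside, on the desk; z up, y along the length. On each of the lid's four sides hangs a green locking flap, at the start standing out.
- flap_front (a joint): Angle (rad) of the flap on the box's -x side, towards the robot: 0 = locked, hanging flat on the tub wall (outer face 68 mm from the box's centre, free edge 39.5 mm above the desk); 1.57 = straight out, level; 1.7 at most. Level hinge line along that side through (-66.5, 0, 69.5) mm of the box frame. Stays where left while open; from 0.25 a springy lug resists, past about 0.1 it clicks and pulls itself to 0.
- flap_front_edge (a point): Middle of the outer face of the front flap near its free edge, 27 mm from the hinge line; moves with the flap. The flap is a plate 108 mm long, 3 mm thick, 30 mm from hinge to edge; a lip at the edge stands 5 mm out. Clicking it shut takes about 6 N near the edge.
- flap_back (a joint): Angle (rad) of the flap on the box's +x side, away from the robot: 0 = locked, hanging flat on the tub wall (outer face 68 mm from the box's centre, free edge 39.5 mm above the desk); 1.57 = straight out, level; 1.7 at most. Level hinge line along that side through (66.5, 0, 69.5) mm of the box frame. Stays where left while open; from 0.25 a springy lug resists, past about 0.1 it clicks and pulls itself to 0.
- flap_back_edge (a point): Middle of the outer face of the back flap near its free edge, 27 mm from the hinge line; moves with the flap. The flap is a plate 108 mm long, 3 mm thick, 30 mm from hinge to edge; a lip at the edge stands 5 mm out. Clicking it shut takes about 6 N near the edge.
- flap_left (a joint): Angle (rad) of the flap on the box's +y end: 0 = locked, hanging flat on the tub wall (outer face 93 mm from the box's centre, free edge 39.5 mm above the desk); 1.57 = straight out, level; 1.7 at most. Level hinge line along that side through (0, 91.5, 69.5) mm of the box frame. Stays where left while open; from 0.25 a springy lug resists, past about 0.1 it clicks and pulls itself to 0.
- flap_left_edge (a point): Middle of the outer face of the left flap near its free edge, 27 mm from the hinge line; moves with the flap. The flap is a plate 72 mm long, 3 mm thick, 30 mm from hinge to edge; a lip at the edge stands 5 mm out. Clicking it shut takes about 6 N near the edge.
- flap_right (a joint): Angle (rad) of the flap on the box's -y end: 0 = locked, hanging flat on the tub wall (outer face 93 mm from the box's centre, free edge 39.5 mm above the desk); 1.57 = straight out, level; 1.7 at most. Level hinge line along that side through (0, -91.5, 69.5) mm of the box frame. Stays where left while open; from 0.25 a springy lug resists, past about 0.1 it clicks and pulls itself to 0.
- flap_right_edge (a point): Middle of the outer face of the right flap near its free edge, 27 mm from the hinge line; moves with the flap. The flap is a plate 72 mm long, 3 mm thick, 30 mm from hinge to edge; a lip at the edge stands 5 mm out. Clicking it shut takes about 6 N near the edge.
- brass_padlock: Brass-coloured padlock lying flat, 72 x 45 x 21 mm, loose, not part of the work. Origin: centre of its underside.
- key_tag: Unit key with a green plastic tag lying flat, 138 x 34 x 4 mm, loose, not part of the work. Origin: centre of its underside.
- marker: Black felt marker lying flat, 138 mm long along its y, 18 mm thick, loose, not part of the work. Origin: centre of its underside.

How it is judged (in metres and radians):
At the end, for the whole second after the job is handed in: All four flaps locked (each within 0.06 rad of 0), the box standing flat and at rest on the desk within 50 mm of where it stood (value of joint each of flap_front, flap_back, flap_left, flap_right below 0.06 rad and distance of lock_box from where it was at the start of the episode below 0.05 m and angle between lock_box's own z axis and vertical below 0.04 rad and height (world z) of lock_box below 0.005 m and linear speed of lock_box below 0.01 m/s); the robot touches nothing.
It fails at once if the box is lifted off the desk (height (world z) of lock_box above 0.015 m).
It fails at once if the box is tipped by more than about 9 degrees (angle between lock_box's own z axis and vertical above 0.15 rad).
It fails at once if the box is shoved more than 60 mm (distance of lock_box from where it was at the start of the episode above 0.06 m).
It fails at once if the padlock, the key or the marker lying round the box is moved more than 25 mm (distance of any of brass_padlock, key_tag, marker from where it was at the start of the episode above 0.025 m).
It also fails if it takes over 72 s, if anything falls off the work surface, if the arm or the gripper's body presses on something with over 40 N, if the wrist force passes 120 N, or if a joint passes its speed limit or range.

ROBOT

A 6-joint arm with a two-finger parallel gripper is mounted at the origin on the work surface; the furniture and walls round the work are solid. World frame = base frame: x ahead of the robot, y to its left, z up, the work surface at z = 0. Lengths are in m, angles in degrees, forces in N, time in s.
With the tool pointing down it reaches from about 0.3 to 0.875 m from the base axis. Payload 6.4 kg.
Tool frame: the origin (TCP) lies at the very end of the fingers, on their centre line; the grasp point (between the pads) lies 19 mm behind it; z points along the fingers, y is the line along which they close (so a half turn about z gives the same grasp; the last joint's range is limited). The gripper opens to 85 mm and grips with 20 to 120 N. Pads are 22 mm wide; open, the fingers measure 114 mm over their backs; the gripper's body (76 mm by 85 mm) begins 54 mm behind the grasp point. The pads swing forward as they close: fully open they stand 13 mm farther back than shut.
Start: joints at [62.55, 10.359, 92.074, -0, 77.567, -11.82], TCP at [0.155, 0.554, 0.231] pointing down, gripper open.
Joint ranges: [-171.53, 171.53], [-51.25, 118.39], [17.06, 147.69], [-65.23, 245.23], [0, 150.52], [-178.68, 178.68]. Speed limits (degrees/s): [147.25, 147.25, 172.46, 180, 180, 180].

INTERFACE

Orientations are given as a 3x3 rotation matrix whose columns are the frame's x, y, z axes.
In Python, from cell import arm gives the robot as it stands.
- The arm moves only by the shell command python3 -m handwheel 'ROWS'. ROWS is a JSON object of lists of equal length, an entry for each row: "grip": the opening, from 0 (shut) to 1 (fully open); "dp": the shift along the world's x, y, z in m, a list of three; "twist": the turn about the world's z in rad. A call has 1 to 10 rows; each row is the pose to reach, as a shift and turn from the pose commanded when the call began; what a row does not reach only later rows make up. A row lasts 1/12 s, in which the tool goes at most 41.7 mm and 7.16 degrees, less where a joint would pass 70% of its speed; a pose out of reach is approached as far as the arm can. A call with a gripper value outside its range is refused whole. The fingers move at their own pace and stop on an object; the grip force is fixed at half the most. Time passes only in rows, so rows that repeat a pose let the fingers close. It gives the time, the measured TCP pose, the force, the opening and the grip force at its end, in the units of the state.
- arm.state(): the state, without advancing time (a new reading comes with each control period).
- arm.capture(name): name is "scene" or "top" or "wrist"; returns a dict with "img" (384x512x3 uint8, red, green, blue), "range_z" (384x512 float32, m along the optical axis (not along the pixel's ray), 0 where there is no reading), "fx", "fy", "cx", "cy" (pixels), "distortion" ([k1, k2, p1, p2, k3] as OpenCV has them; the pictures are not rectified), "origin" and "rotation" of the camera in the world. Camera axes: x right, y down, z forward; pixel columns grow to the right and rows downward; lengths in m; the calibration is good to about 2 mm. A picture is of the moment at which its call begins.
- arm.hand_in(): hands the job in; it is judged then, once.
The state is a dict: "time_s": time; "joint_pos": joint angles; "dq": joint speeds; "joint_torque": joint torques, N m; "tcp_pos": TCP position; "eef_rot": TCP orientation; "ft_force": force on the tool from outside, world axes, zero at the start; "torque": the same for the moment, N m; "grip_width": finger opening in m; "finger_force": force on a finger pad.
Only numpy, scipy, OpenCV 4.12 (cv2) and the standard library are available. Lean on these libraries where they do the work, as an engineer would, in place of code of your own. Each camera call takes 0.05 s, during which the arm holds its last target. There are 200 camera calls.

## Working session

There is one attempt and no reset: what is moved stays moved. The work goes in short steps, Python scripts to look and compute and a shell command to move; the robot and the scene stay as the last step left them, time stands still between calls to the robot, and variables do not carry over. Pictures are saved under pics/ and viewed, at most 10 in all, crops included, and the job is handed in when it is done.

```bash
mkdir -p pics; ls; cat > h.py <<'E'
import numpy as np,cv2
from cell import arm
def cap(n,f=None):
    c=arm.capture(n)
    if f: cv2.imwrite('pics/'+f,c['img'][:,:,::-1])
    return c
def pts(c):
    h,w=c['range_z'].shape
    u,v=np.meshgrid(np.arange(w),np.arange(h))
    K=np.array([[c['fx'],0,c['cx']],[0,c['fy'],c['cy']],[0,0,1.]])
    p=cv2.undistortPoints(np.stack([u,v],-1).reshape(-1,1,2).astype(float),K,np.array(c['distortion'],float)).reshape(h,w,2)
    z=c['range_z'][...,None]
    P=np.concatenate([p*z,z],-1)@np.array(c['rotation']).T+np.array(c['origin'])
    P[c['range_z']<=0]=np.nan
    return P
E
python3 - <<'E'
from h import *
a=cap('top','top.png');b=cap('scene','scene.png')
cv2.imwrite('pics/both.png',cv2.resize(np.vstack([a['img'],b['img']])[:,:,::-1],None,fx=.78,fy=.78))
P=pts(a);hsv=cv2.cvtColor(a['img'],cv2.COLOR_RGB2HSV)
m=((hsv[...,0]>40)&(hsv[...,0]<90)&(hsv[...,1]>90)).astype(np.uint8)
n,l,s,c=cv2.connectedComponentsWithStats(m)
for i in range(1,n):
    if s[i,4]>60:
        q=P[l==i];print(s[i],np.nanmedian(q,0).round(3),np.nanmin(q,0).round(3),np.nanmax(q,0).round(3))
print(arm.state()['eef_rot'],a['origin'],arm.state()['ft_force'])
E
```

```text
pics
[155  89  33  46 478] [0.737 0.439 0.077] [ 0.689  0.402 -0.756] [1.159 0.691 0.151]
[504 107   6  20  94] [ 0.73  -0.4    0.016] [ 0.702 -0.411  0.01 ] [ 0.753 -0.391  0.02 ]
[472 142  40  40 660] [ 0.585 -0.308  0.072] [ 0.561 -0.385  0.007] [ 0.659 -0.272  0.104]
[ 238  150  102   84 3976] [0.538 0.166 0.072] [ 0.444  0.045 -0.004] [0.653 0.284 0.079]
[341 231  22  16 124] [0.425 0.02  0.003] [ 0.41  -0.017 -0.003] [0.447 0.036 0.006]
[[-9.63021530e-01  2.69423428e-01 -7.40949088e-04]
 [ 2.69424246e-01  9.63020530e-01 -1.42613050e-03]
 [ 3.29316216e-04 -1.57302402e-03 -9.99998709e-01]] [0.41210617 0.23689317 0.93219744] [-0.47124164  0.36886613  0.30042593]
```

View pics/both.png

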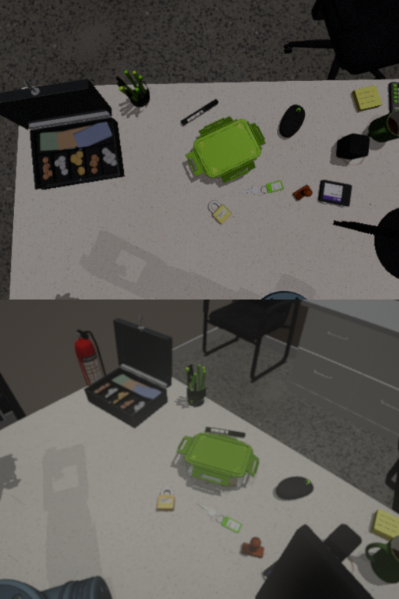

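```bash
cat >> h.py <<'E'
def comps(c,box=(0.3,0.75,-0.1,0.42)):
    P=pts(c);hsv=cv2.cvtColor(c['img'],cv2.COLOR_RGB2HSV)
    reg=(P[...,0]>box[0])&(P[...,0]<box[1])&(P[...,1]>box[2])&(P[...,1]<box[3])
    g=(hsv[...,0]>35)&(hsv[...,0]<90)&(hsv[...,1]>90)&reg
    return P,hsv,reg,g
E
python3 - <<'E'
from h import *
a=cap('top');P,hsv,reg,g=comps(a)
t=P[g&(P[...,2]>0.05)&(P[...,2]<.09)]
for lo in (.05,.066,.0705,.0725):
    q=t[t[:,2]>lo];print(lo,len(q),cv2.minAreaRect((q[:,:2]*1000).astype(np.float32)))
m=(reg&(hsv[...,2]<70)&(P[...,2]>.006)).astype(np.uint8)
for nm,m in(('dark',m),('brass',(reg&(hsv[...,0]>12)&(hsv[...,0]<34)&(hsv[...,1]>70)).astype(np.uint8)),('green',(g&(P[...,2]<.012)).astype(np.uint8))):
    n,l,s,c=cv2.connectedComponentsWithStats(m)
    for i in range(1,n):
        if s[i,4]>40: print(nm,s[i],np.nanmedian(P[l==i],0).round(3),cv2.minAreaRect((P[l==i][:,:2]*1000).astype(np.float32)))
i=a['img'][140:290,220:390,::-1];cv2.imwrite('pics/crop.png',cv2.resize(i,None,fx=4,fy=4,interpolation=cv2.INTER_CUBIC))
E
```

```text
0.05 5600 ((577.2296752929688, 259.7511291503906), (414.9437255859375, 211.8817596435547), 69.760986328125)
0.066 4848 ((576.8487548828125, 262.9648132324219), (411.3590087890625, 207.28182983398438), 68.70440673828125)
0.0705 4223 ((578.3155517578125, 262.22064208984375), (411.0376892089844, 204.0079803466797), 68.70440673828125)
0.0725 2742 ((581.0923461914062, 261.65643310546875), (410.072021484375, 198.42376708984375), 68.70440673828125)
dark [173  95  19  39 189] [0.725 0.41  0.062] ((721.7786254882812, 409.2743835449219), (56.11125946044922, 20.60320281982422), 0.6768386363983154)
dark [232 128  48  33 264] [0.679 0.225 0.016] ((671.7866821289062, 241.3992156982422), (17.744976043701172, 137.8173370361328), 31.92820167541504)
dark [358 134  33  43 951] [ 0.629 -0.048  0.032] ((635.1043701171875, -53.94454574584961), (60.779945373535156, 117.0531997680664), 59.623104095458984)
dark [283 208  43  26 255] [0.475 0.136 0.064] ((472.37457275390625, 131.2039337158203), (19.336830139160156, 106.22089385986328), 24.966684341430664)
dark [376 241  23  15 175] [ 0.403 -0.067  0.017] ((403.1419372558594, -65.66099548339844), (25.95101547241211, 34.287010192871094), 26.897615432739258)
brass [273 262  24  25 236] [0.346 0.179 0.019] ((347.0121154785156, 179.1298370361328), (41.527008056640625, 44.283687591552734), 43.76426315307617)
green [341 231  22  16 123] [0.425 0.021 0.003] ((427.20001220703125, 9.275127410888672), (29.521482467651367, 52.1346549987793), 13.791476249694824)
```

View pics/crop.png

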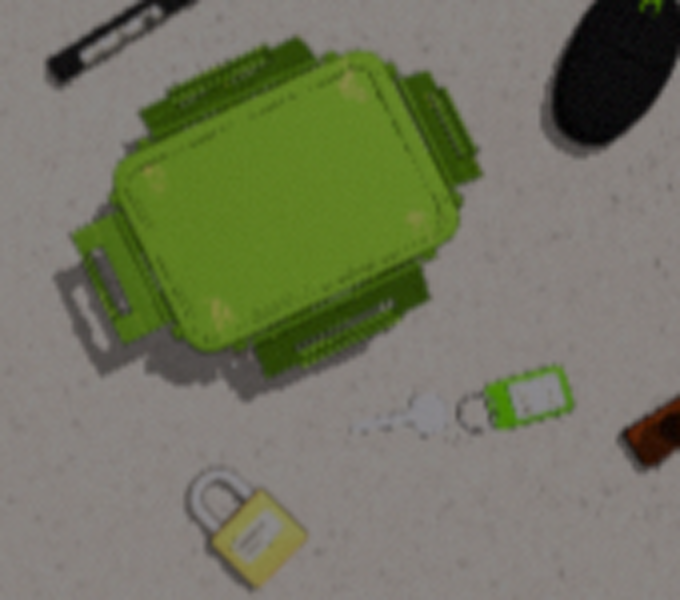

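```bash
python3 - <<'E'
from h import *
a=cap('top');P,hsv,reg,g=comps(a,(.42,.66,.03,.30))
g&=P[...,2]>.06
br=(g&(hsv[...,2]>115)&(P[...,2]>.0715)).astype(np.uint8)
br=cv2.morphologyEx(br,cv2.MORPH_OPEN,np.ones((9,9)))
q=P[br>0];r=cv2.minAreaRect((q[:,:2]*1000).astype(np.float32));print(r,np.median(q[:,2]))
c=np.array(r[0])/1000;w,h=r[1];ang=np.radians(r[2] if h>w else r[2]-90)
ang=(ang+np.pi/2)%np.pi-np.pi/2
R=np.array([[np.cos(ang),-np.sin(ang)],[np.sin(ang),np.cos(ang)]])
print('yaw',np.degrees(ang),c,'twist needed from tool:')
e=np.array(arm.state()['eef_rot']);print(np.degrees(np.arctan2(e[1,0],e[0,0]))-np.degrees(ang))
L=(P[...,:2]-c)@R; Z=P[...,2]
for nm,f in dict(F=(np.abs(L[...,1])<.05)&(L[...,0]<0),B=(np.abs(L[...,1])<.05)&(L[...,0]>0),L=(np.abs(L[...,0])<.03)&(L[...,1]>0),R=(np.abs(L[...,0])<.03)&(L[...,1]<0)).items():
    k=0 if nm in'FB' else 1; d=np.abs(L[...,k])
    print(nm,[(int(x*1000),round(float(np.nanmedian(Z[f&(d>=x)&(d<x+.004)])),3)) for x in np.arange(.056 if k==0 else .08,.14,.004)])
for nm,p in dict(padlock=(.347,.179),tag=(.427,.009),marker=(.672,.241)).items(): print(nm,(np.array(p)-c)@R)
for nm,p in dict(F=(-.1,0),B=(.1,0),L=(0,.125),R=(0,-.125)).items(): print(nm,(c+R@np.array(p)).round(4))
print('ux',R[:,0],'uy',R[:,1])
E
```

```text
((0.0, 0.0), (0.0, 0.0), 0.0) nan
yaw -90.0 [0. 0.] twist needed from tool:
254.37137165440677
F [(56, nan), (60, nan), (64, nan), (67, nan), (71, nan), (75, nan), (79, nan), (83, nan), (87, nan), (91, nan), (95, nan), (99, nan), (103, nan), (107, nan), (111, nan), (115, nan), (119, nan), (123, nan), (127, nan), (131, nan), (135, nan), (139, nan)]
B [(56, nan), (60, nan), (64, nan), (67, nan), (71, nan), (75, nan), (79, nan), (83, nan), (87, nan), (91, nan), (95, nan), (99, nan), (103, nan), (107, nan), (111, nan), (115, nan), (119, nan), (123, nan), (127, nan), (131, nan), (135, nan), (139, nan)]
L [(80, nan), (84, nan), (88, 0.011), (92, 0.013), (96, 0.013), (100, 0.012), (104, 0.012), (108, 0.006), (112, -0.001), (116, -0.0), (120, -0.001), (124, 0.0), (128, -0.0), (132, -0.001), (136, -0.001), (140, -0.0)]
R [(80, nan), (84, nan), (88, nan), (92, nan), (96, nan), (100, nan), (104, nan), (108, nan), (112, nan), (116, nan), (120, nan), (124, nan), (128, nan), (132, nan), (136, nan), (140, nan)]
padlock [-0.179  0.347]
tag [-0.009  0.427]
marker [-0.241  0.672]
F [-0.   0.1]
B [ 0.  -0.1]
L [0.125 0.   ]
R [-0.125 -0.   ]
ux [ 6.123234e-17 -1.000000e+00] uy [1.000000e+00 6.123234e-17]
  return _methods._mean(a, axis=axis, dtype=dtype,
  ret = ret.dtype.type(ret / rcount)
  return np.nanmean(a, axis, out=out, keepdims=keepdims)
```

```bash
cat > box.py <<'E'
from h import *
a=cap('top');P,hsv,reg,g=comps(a,(.42,.66,.03,.30))
g&=P[...,2]>.03
th,_=cv2.threshold(hsv[...,2][g].reshape(-1,1),0,255,cv2.THRESH_OTSU)
br=cv2.morphologyEx((g&(hsv[...,2]>th)).astype(np.uint8),cv2.MORPH_CLOSE,np.ones((5,5)))
br=cv2.morphologyEx(br,cv2.MORPH_OPEN,cv2.getStructuringElement(2,(35,35)))
q=P[(br>0)&g];r=cv2.minAreaRect((q[:,:2]*1000).astype(np.float32));print(th,len(q),r,np.median(q[:,2]))
c=np.array(r[0])/1000;w,h=r[1];ang=np.radians(r[2] if h>w else r[2]-90)
ang=(ang+np.pi/2)%np.pi-np.pi/2
R=np.array([[np.cos(ang),-np.sin(ang)],[np.sin(ang),np.cos(ang)]])
if __name__=='__main__':
    e=np.array(arm.state()['eef_rot']);print('yaw',np.degrees(ang),c,'tool-yaw',np.degrees(np.arctan2(e[1,0],e[0,0]))-np.degrees(ang))
    L=(P[...,:2]-c)@R; Z=P[...,2]
    for nm,f in dict(F=(np.abs(L[...,1])<.05)&(L[...,0]<0),B=(np.abs(L[...,1])<.05)&(L[...,0]>0),L=(np.abs(L[...,0])<.03)&(L[...,1]>0),R=(np.abs(L[...,0])<.03)&(L[...,1]<0)).items():
        k=0 if nm in'FB' else 1; d=np.abs(L[...,k])
        print(nm,[(int(x*1000),round(float(np.nanmedian(Z[f&(d>=x)&(d<x+.004)])),3)) for x in np.arange(.056 if k==0 else .08,.13,.004)])
    for nm,p in dict(padlock=(.347,.179),tag=(.427,.009),marker=(.672,.241)).items(): print(nm,(np.array(p)-c)@R)
    print('R',R)
E
python3 box.py
```

```text
101.0 3890 ((540.1229248046875, 169.6922149658203), (123.22296905517578, 192.31724548339844), 24.160778045654297) 0.07299910783195451
yaw 24.1607780456543 [0.54012292 0.16969221] tool-yaw 140.21153987277305
F [(56, 0.073), (60, 0.072), (64, 0.072), (67, 0.069), (71, 0.065), (75, 0.061), (79, 0.05), (83, 0.052), (87, 0.053), (91, 0.0), (95, -0.0), (99, -0.0), (103, -0.001), (107, 0.0), (111, -0.0), (115, -0.0), (119, -0.0), (123, 0.0), (127, -0.0)]
B [(56, 0.073), (60, 0.072), (64, 0.072), (67, 0.067), (71, 0.064), (75, 0.06), (79, 0.052), (83, 0.052), (87, 0.053), (91, 0.001), (95, 0.0), (99, 0.0), (103, -0.0), (107, -0.0), (111, -0.0), (115, -0.0), (119, 0.0), (123, -0.0), (127, -0.0)]
L [(80, 0.072), (84, 0.071), (88, 0.07), (92, 0.07), (96, 0.069), (100, 0.001), (104, 0.035), (108, 0.069), (112, 0.001), (116, -0.0), (120, 0.001), (124, -0.001), (128, 0.0)]
R [(80, 0.073), (84, 0.074), (88, 0.075), (92, 0.073), (96, 0.072), (100, 0.071), (104, 0.067), (108, 0.063), (112, 0.061), (116, 0.053), (120, 0.054), (124, 0.056), (128, -0.001)]
padlock [-0.17239579  0.08753736]
tag [-0.1689845  -0.10031461]
marker [0.14951088 0.01108417]
R [[ 0.91240052 -0.40929854]
 [ 0.40929854  0.91240052]]
```

```bash
python3 -m handwheel '{"grip":[0,0,0,0,0,0,0,0,0,0],"dp":[[0.34,-0.2835,0],[0.34,-0.2835,0],[0.34,-0.2835,0],[0.34,-0.2835,0],[0.34,-0.2835,0],[0.34,-0.2835,0],[0.34,-0.2835,0],[0.34,-0.2835,0],[0.34,-0.2835,0],[0.34,-0.2835,0]],"twist":[0.12,0.24,0.36,0.48,0.6,0.695,0.695,0.695,0.695,0.695]}'
```

```text
time_s: 1.08
tcp_pos: [0.4583, 0.3004, 0.2314]
eef_rot: [[-0.912, -0.41, 0.0], [-0.41, 0.912, 0.0], [-0.0, 0.0, -1.0]]
ft_force: [1.0, -0.4, 0.7]
grip_width: 0.0003
finger_force: 0.0
```

```bash
python3 -m handwheel '{"grip":[0,0,0,0],"dp":[[0,0,0],[0,0,0],[0,0,0],[0,0,0]],"twist":[0,0,0,0]}'
python3 - <<'E'
from h import *
c=cap('wrist');cv2.imwrite('pics/w.png',c['img'][:,:,::-1]);print(arm.state()['ft_force'])
E
```

```text
time_s: 1.42
tcp_pos: [0.4561, 0.3027, 0.2312]
eef_rot: [[-0.912, -0.411, -0.001], [-0.411, 0.912, 0.0], [0.001, 0.0, -1.0]]
ft_force: [-0.3, -0.6, 0.3]
grip_width: 0.0001
finger_force: 0.0
[-0.94702926  0.17863975 -0.05127661]
```

View pics/w.png

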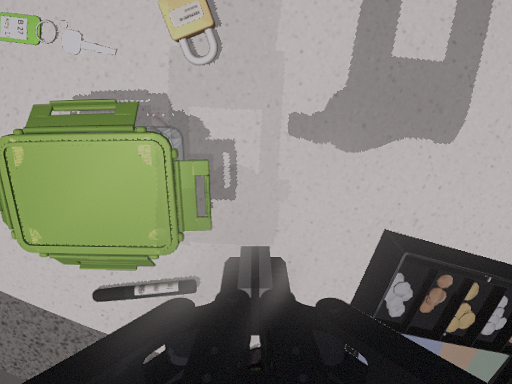

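```bash
cat > chk.py <<'E'
from h import *
import sys
c=cap('wrist');P,hsv,reg,g=comps(c,(.40,.70,.0,.34))
C=np.array([.544,.161]);t=np.radians(24.2);R=np.array([[np.cos(t),-np.sin(t)],[np.sin(t),np.cos(t)]])
L=(P[...,:2]-C)@R;Z=P[...,2]
def rim(k,s,lim):
    o=L[...,1-k]
    f=g&(Z>.0715)&(Z<.08)
    return [round(1000*float(np.percentile((s*L[...,k])[f&(o>a)&(o<a+.01)],99)),1) if (f&(o>a)&(o<a+.01)).sum()>10 else None for a in lim]
print('F',rim(0,-1,[-.07,-.035,0,.035,.06]));print('B',rim(0,1,[-.07,-.035,0,.035,.06]))
print('L',rim(1,1,[-.05,-.045,.037,.042]));print('R',rim(1,-1,[-.05,-.045,.037,.042]))
for nm,k,s,w in(('F',0,-1,.045),('B',0,1,.045),('L',1,1,.03),('R',1,-1,.03)):
    f=g&(np.abs(L[...,1-k])<w)&(Z>.03);d=s*L[...,k]
    if (f&(d>.06)).sum()>9:
        e=np.percentile(d[f],99.7);print(nm,'edge out',round(e*1000,1),'z',np.nanmedian(Z[f&(d>e-.004)]).round(4))
print(arm.state()['tcp_pos'],arm.state()['ft_force'],arm.state()['time_s'])
E
python3 chk.py
```

```text
F [62.3, 66.1, 67.0, 66.7, 64.4]
B [59.1, 62.9, 65.7, 65.3, 61.5]
L [90.3, 90.3, 89.3, 86.8]
R [78.0, 78.9, 84.8, 83.9]
F edge out 91.4 z 0.0537
B edge out 89.7 z 0.0522
L edge out 121.8 z 0.0721
R edge out 103.1 z 0.0599
[0.45598404 0.30305961 0.23129051] [-0.28934258  0.76564064  0.10663555] 1.5167
```

```bash
python3 -m handwheel '{"grip":[0,0,0,0,0,0,0,0,0,0],"dp":[[0.02,-0.016,0],[0.039,-0.0325,0],[0.039,-0.0325,-0.04],[0.039,-0.0325,-0.08],[0.039,-0.0325,-0.12],[0.039,-0.0325,-0.14],[0.039,-0.0325,-0.155],[0.039,-0.0325,-0.17],[0.039,-0.0325,-0.18],[0.039,-0.0325,-0.189]],"twist":[0,0,0,0,0,0,0,0,0,0]}'
python3 -m handwheel '{"grip":[0,0],"dp":[[0,0,0],[0,0,0]],"twist":[0,0]}'
```

```text
time_s: 2.35
tcp_pos: [0.4954, 0.2702, 0.0417]
eef_rot: [[-0.911, -0.411, -0.0], [-0.411, 0.911, -0.0], [0.0, -0.0, -1.0]]
ft_force: [1.5, -11.6, 15.9]
grip_width: -0.0002
finger_force: 8.6
time_s: 2.52
tcp_pos: [0.4961, 0.27, 0.0425]
eef_rot: [[-0.912, -0.41, 0.0], [-0.41, 0.912, 0.0], [-0.0, 0.0, -1.0]]
ft_force: [0.3, -0.3, -0.2]
grip_width: -0.0003
finger_force: 0.0
```

```bash
python3 -m handwheel '{"grip":[0,0,0,0,0],"dp":[[0,0,-0.003],[0.001,-0.0025,-0.003],[0.002,-0.0045,-0.003],[0.003,-0.0065,-0.003],[0.003,-0.0065,-0.003]],"twist":[0,0,0,0,0]}'
```

```text
time_s: 2.93
tcp_pos: [0.4989, 0.2631, 0.0392]
eef_rot: [[-0.912, -0.409, -0.0], [-0.409, 0.912, 0.001], [-0.0, 0.001, -1.0]]
ft_force: [-0.5, 0.3, 0.3]
grip_width: -0.0002
finger_force: 0.5
```

```bash
python3 - <<'E'
from h import *
c=cap('scene');cv2.imwrite('pics/s2.png',cv2.resize(c['img'][150:300,200:360,::-1],None,fx=4,fy=4,interpolation=cv2.INTER_CUBIC))
E
```

```text
(no output)
```

View pics/s2.png

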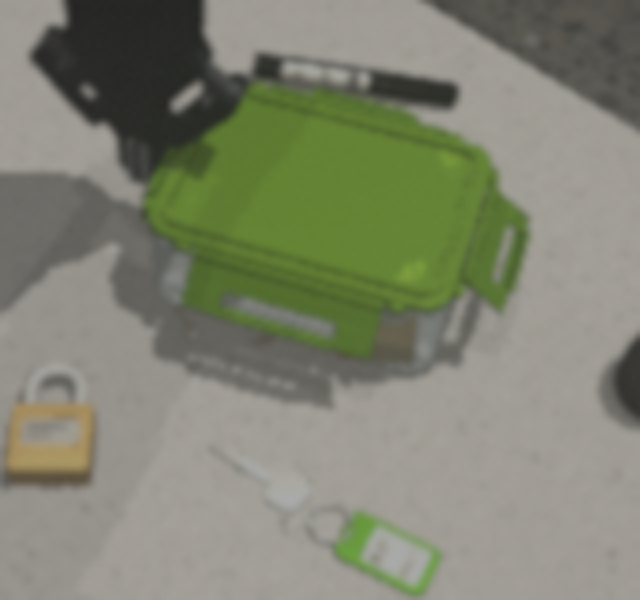

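```bash
python3 -m handwheel '{"grip":[0,0,0,0],"dp":[[0.001,-0.002,0],[0.0015,-0.0035,0],[0.002,-0.0045,0],[0.002,-0.0045,0]],"twist":[0,0,0,0]}'
```

```text
time_s: 3.32
tcp_pos: [0.5003, 0.2592, 0.0389]
eef_rot: [[-0.912, -0.41, -0.001], [-0.41, 0.912, 0.001], [0.001, 0.002, -1.0]]
ft_force: [-1.0, 6.3, -3.3]
grip_width: -0.0001
finger_force: 2.8
```

```bash
python3 -m handwheel '{"grip":[0,0,0,0],"dp":[[0.0005,-0.0015,0],[0.001,-0.0025,0],[0.0015,-0.0035,0],[0.0015,-0.0035,0]],"twist":[0,0,0,0]}'
```

```text
time_s: 3.65
tcp_pos: [0.5005, 0.2577, 0.0389]
eef_rot: [[-0.912, -0.41, -0.003], [-0.41, 0.912, 0.004], [0.001, 0.005, -1.0]]
ft_force: [-5.3, 15.8, -1.1]
grip_width: 0.0003
finger_force: 7.8
```

```bash
python3 -m handwheel '{"grip":[0,0,0,0,0,0,0,0,0],"dp":[[-0.006,0.014,0],[-0.01,0.023,0],[-0.01,0.023,0.04],[-0.01,0.023,0.08],[-0.01,0.023,0.12],[-0.01,0.023,0.16],[-0.01,0.023,0.19],[-0.01,0.023,0.19],[-0.01,0.023,0.19]],"twist":[0,0,0,0,0,0,0,0,0]}'; python3 chk.py
```

```text
time_s: 4.4
tcp_pos: [0.494, 0.2783, 0.232]
eef_rot: [[-0.912, -0.41, 0.005], [-0.41, 0.912, 0.001], [-0.005, -0.001, -1.0]]
ft_force: [-0.4, 0.2, -0.6]
grip_width: -0.0001
finger_force: 0.0
F [64.4, 67.0, 66.4, 67.0, 63.9]
B [60.9, 65.4, 66.3, 65.6, 60.0]
L [88.2, 88.9, 88.6, 84.4]
R [86.7, 87.1, 86.2, 84.6]
F edge out 91.7 z 0.0536
B edge out 89.0 z 0.052
L edge out 170.8 z 0.3095
R edge out 116.9 z 0.0541
[0.49266048 0.27790613 0.22959594] [ 0.21485783 -0.06695923 -0.67174047] 4.45
```

```bash
python3 -m handwheel '{"grip":[0,0,0,0,0,0,0,0,0,0],"dp":[[0.037,-0.018,0],[0.074,-0.036,0],[0.111,-0.054,0],[0.149,-0.073,0],[0.149,-0.073,-0.04],[0.149,-0.073,-0.08],[0.149,-0.073,-0.12],[0.149,-0.073,-0.15],[0.149,-0.073,-0.18],[0.149,-0.073,-0.19]],"twist":[0,0,0,0,0,0,0,0,0,0]}'
python3 -m handwheel '{"grip":[0,0,0,0,0,0],"dp":[[0,0,0],[-0.0045,-0.002,0],[-0.009,-0.004,0],[-0.0135,-0.006,0],[-0.016,-0.0072,0],[-0.016,-0.0072,0]],"twist":[0,0,0,0,0,0]}'
```

```text
time_s: 5.28
tcp_pos: [0.6358, 0.2039, 0.0308]
eef_rot: [[-0.912, -0.41, -0.013], [-0.41, 0.912, -0.002], [0.012, 0.003, -1.0]]
ft_force: [-1.2, -0.2, -0.7]
grip_width: -0.0002
finger_force: 0.0
time_s: 5.78
tcp_pos: [0.6264, 0.1978, 0.0419]
eef_rot: [[-0.912, -0.41, 0.003], [-0.41, 0.912, 0.0], [-0.003, -0.001, -1.0]]
ft_force: [-0.7, -0.6, -0.6]
grip_width: 0.0001
finger_force: 0.1
```

```bash
python3 -m handwheel '{"grip":[0,0,0,0,0],"dp":[[-0.0025,-0.0011,-0.002],[-0.005,-0.0022,-0.002],[-0.0065,-0.0028,-0.002],[-0.008,-0.0035,-0.002],[-0.008,-0.0035,-0.002]],"twist":[0,0,0,0,0]}'
```

```text
time_s: 6.2
tcp_pos: [0.6192, 0.1947, 0.0382]
eef_rot: [[-0.912, -0.409, 0.004], [-0.409, 0.912, 0.001], [-0.004, -0.001, -1.0]]
ft_force: [6.6, 2.2, -0.9]
grip_width: -0.0
finger_force: 3.3
```

```bash
python3 -m handwheel '{"grip":[0,0,0,0],"dp":[[-0.0015,-0.0007,0],[-0.003,-0.0013,0],[-0.004,-0.0018,0],[-0.004,-0.0018,0]],"twist":[0,0,0,0]}'
```

```text
time_s: 6.53
tcp_pos: [0.6169, 0.1936, 0.0384]
eef_rot: [[-0.912, -0.409, 0.008], [-0.409, 0.912, 0.002], [-0.008, -0.001, -1.0]]
ft_force: [12.2, 4.8, -4.2]
grip_width: -0.0
finger_force: 6.4
```

```bash
python3 -m handwheel '{"grip":[0,0,0,0,0,0,0,0,0],"dp":[[0.014,0.006,0],[0.02,0.009,0],[0.02,0.009,0.04],[0.02,0.009,0.08],[0.02,0.009,0.12],[0.02,0.009,0.16],[0.02,0.009,0.19],[0.02,0.009,0.19],[0.02,0.009,0.19]],"twist":[0,0,0,0,0,0,0,0,0]}'; python3 chk.py
python3 - <<'E'
from h import *
a=cap('top');i=a['img'][140:290,220:390,::-1];cv2.imwrite('pics/t3.png',cv2.resize(i,None,fx=4,fy=4,interpolation=cv2.INTER_CUBIC))
E
```

```text
time_s: 7.28
tcp_pos: [0.6345, 0.2016, 0.23]
eef_rot: [[-0.912, -0.41, 0.004], [-0.41, 0.912, 0.0], [-0.004, -0.001, -1.0]]
ft_force: [0.1, -0.6, -0.8]
grip_width: -0.0002
finger_force: 0.0
F [48.4, 47.8, 47.5, 47.8, 48.4]
B [61.1, 62.3, 63.7, 63.1, 56.6]
L [87.7, 87.1, 85.4, 83.2]
R [89.7, 89.5, 89.3, 84.8]
B edge out 91.2 z 0.2937
L edge out 91.9 z 0.0714
R edge out 117.1 z 0.0543
[0.63325182 0.20138676 0.22740414] [ 0.05490414  0.49973341 -1.37444973] 7.3333
```

View pics/t3.png

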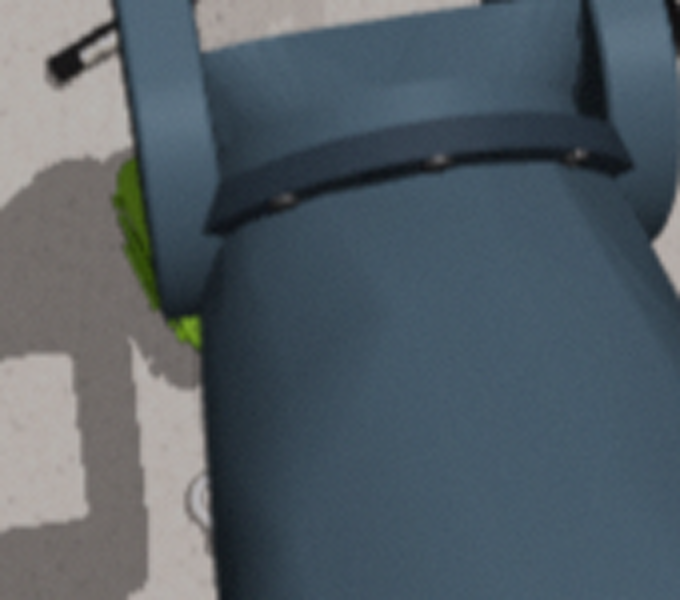

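```bash
python3 -m handwheel '{"grip":[0,0,0,0,0,0,0,0,0,0],"dp":[[-0.009,-0.04,0],[-0.018,-0.08,0],[-0.027,-0.12,0],[-0.037,-0.163,0],[-0.037,-0.163,-0.03],[-0.037,-0.163,-0.07],[-0.037,-0.163,-0.11],[-0.037,-0.163,-0.15],[-0.037,-0.163,-0.175],[-0.037,-0.163,-0.187]],"twist":[0,0,0,0,0,0,0,0,0,0]}'
python3 -m handwheel '{"grip":[0,0,0,0,0,0,0],"dp":[[0,0,0],[-0.002,0.0045,0],[-0.004,0.009,0],[-0.006,0.0135,0],[-0.0075,0.0165,0],[-0.0085,0.019,0],[-0.0085,0.019,0]],"twist":[0,0,0,0,0,0,0]}'
```

```text
time_s: 8.22
tcp_pos: [0.5911, 0.039, 0.0334]
eef_rot: [[-0.912, -0.409, -0.012], [-0.409, 0.912, 0.001], [0.01, 0.006, -1.0]]
ft_force: [-0.5, -0.2, -0.6]
grip_width: -0.0001
finger_force: 0.0
time_s: 8.8
tcp_pos: [0.5885, 0.0582, 0.0414]
eef_rot: [[-0.912, -0.411, 0.002], [-0.411, 0.912, -0.0], [-0.002, -0.001, -1.0]]
ft_force: [0.6, 0.7, 0.4]
grip_width: 0.0001
finger_force: 0.0
```

```bash
python3 -m handwheel '{"grip":[0,0,0,0,0],"dp":[[-0.001,0.002,-0.002],[-0.0018,0.004,-0.002],[-0.0025,0.0055,-0.002],[-0.003,0.007,-0.002],[-0.003,0.007,-0.002]],"twist":[0,0,0,0,0]}'
```

```text
time_s: 9.22
tcp_pos: [0.5866, 0.0623, 0.0388]
eef_rot: [[-0.912, -0.41, 0.003], [-0.41, 0.912, -0.003], [-0.001, -0.004, -1.0]]
ft_force: [4.0, -10.4, -0.8]
grip_width: -0.0001
finger_force: 5.5
```

```bash
python3 -m handwheel '{"grip":[0,0,0],"dp":[[-0.0005,0.0015,0],[-0.001,0.0025,0],[-0.001,0.0025,0]],"twist":[0,0,0]}'
python3 -m handwheel '{"grip":[0,0,0,0,0,0,0,0,0],"dp":[[0.006,-0.014,0],[0.01,-0.023,0],[0.01,-0.023,0.04],[0.01,-0.023,0.08],[0.01,-0.023,0.12],[0.01,-0.023,0.16],[0.01,-0.023,0.19],[0.01,-0.023,0.19],[0.01,-0.023,0.19]],"twist":[0,0,0,0,0,0,0,0,0]}'; python3 chk.py
```

```text
time_s: 9.47
tcp_pos: [0.5861, 0.0641, 0.0388]
eef_rot: [[-0.912, -0.409, 0.004], [-0.409, 0.912, -0.004], [-0.002, -0.005, -1.0]]
ft_force: [5.9, -13.1, -2.9]
grip_width: 0.0001
finger_force: 6.9
time_s: 10.22
tcp_pos: [0.5954, 0.0437, 0.2308]
eef_rot: [[-0.912, -0.41, 0.004], [-0.41, 0.912, 0.0], [-0.004, -0.002, -1.0]]
ft_force: [0.2, -0.4, -0.2]
grip_width: -0.0
finger_force: 0.0
F [66.4, 69.5, 69.4, 69.5, 66.7]
B [58.6, 62.4, 62.6, 60.7, 58.9]
L [88.7, 88.5, 87.3, 84.6]
R [88.6, 87.4, 82.4, 82.7]
F edge out 93.8 z 0.0538
B edge out 64.4 z 0.0713
L edge out 93.0 z 0.0715
R edge out 122.8 z 0.3093
[0.59407757 0.04383867 0.22847668] [-0.44634608 -0.28936447 -0.96091083] 10.2667
```

```bash
python3 -m handwheel '{"grip":[0,0,0,0,0,0,0,0,0,0],"dp":[[-0.037,0.018,0],[-0.074,0.036,0],[-0.111,0.054,0],[-0.15,0.072,0],[-0.15,0.072,0],[-0.15,0.072,-0.04],[-0.15,0.072,-0.08],[-0.15,0.072,-0.12],[-0.15,0.072,-0.16],[-0.15,0.072,-0.187]],"twist":[0,0,0,0,0,0,0,0,0,0]}'
python3 -m handwheel '{"grip":[0,0,0,0,0,0,0],"dp":[[0,0,0],[0.0045,0.002,0],[0.009,0.004,0],[0.0135,0.006,0],[0.016,0.0072,0],[0.018,0.008,0],[0.018,0.008,0]],"twist":[0,0,0,0,0,0,0]}'
```

```text
time_s: 11.1
tcp_pos: [0.4399, 0.116, 0.0363]
eef_rot: [[-0.912, -0.41, -0.008], [-0.41, 0.912, 0.0], [0.007, 0.003, -1.0]]
ft_force: [0.7, 0.4, -1.0]
grip_width: 0.0001
finger_force: 0.0
time_s: 11.68
tcp_pos: [0.4636, 0.1242, 0.0429]
eef_rot: [[-0.912, -0.41, 0.003], [-0.41, 0.912, 0.0], [-0.003, -0.001, -1.0]]
ft_force: [-2.3, 0.3, 1.7]
grip_width: 0.0002
finger_force: 1.0
```

```bash
python3 -m handwheel '{"grip":[0,0,0,0,0],"dp":[[0.0018,0.0008,-0.003],[0.0035,0.0015,-0.003],[0.005,0.0022,-0.003],[0.0065,0.0028,-0.003],[0.0065,0.0028,-0.003]],"twist":[0,0,0,0,0]}'
```

```text
time_s: 12.1
tcp_pos: [0.4668, 0.1256, 0.0394]
eef_rot: [[-0.912, -0.411, -0.005], [-0.411, 0.912, -0.003], [0.006, -0.0, -1.0]]
ft_force: [-15.9, -9.6, 22.6]
grip_width: -0.0002
finger_force: 14.6
```

```bash
python3 -m handwheel '{"grip":[0,0,0,0,0],"dp":[[-0.012,-0.0055,0],[-0.022,-0.01,0],[-0.022,-0.01,-0.005],[-0.022,-0.01,-0.005],[-0.022,-0.01,-0.005]],"twist":[0,0,0,0,0]}'
python3 chk.py; python3 - <<'E'
from h import *
c=cap('scene');cv2.imwrite('pics/s4.png',cv2.resize(c['img'][150:300,200:360,::-1],None,fx=4,fy=4,interpolation=cv2.INTER_CUBIC))
E
```

```text
time_s: 12.52
tcp_pos: [0.4475, 0.1169, 0.0334]
eef_rot: [[-0.912, -0.409, 0.001], [-0.409, 0.912, 0.0], [-0.001, -0.0, -1.0]]
ft_force: [0.3, 0.2, -0.2]
grip_width: -0.0
finger_force: 0.0
F [None, None, None, None, None]
B [None, None, None, None, None]
L [None, None, None, None]
R [None, None, None, None]
F edge out 123.2 z 0.1135
[0.44765043 0.11693269 0.03350499] [ 0.44748217 -0.77166731  0.27832174] 12.5667
```

View pics/s4.png

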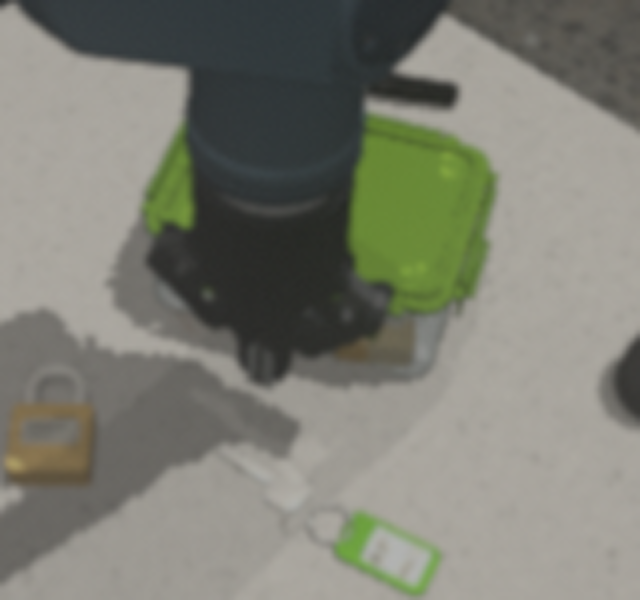

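```bash
python3 -m handwheel '{"grip":[0,0,0,0,0,0],"dp":[[0.005,0.0022,0.001],[0.009,0.004,0.001],[0.0125,0.0055,0.001],[0.016,0.0072,0.001],[0.019,0.0085,0.001],[0.019,0.0085,0.001]],"twist":[0,0,0,0,0,0]}'
```

```text
time_s: 13.12
tcp_pos: [0.4649, 0.1251, 0.034]
eef_rot: [[-0.912, -0.41, -0.003], [-0.41, 0.912, -0.001], [0.003, 0.0, -1.0]]
ft_force: [-3.8, -3.4, 3.0]
grip_width: 0.0002
finger_force: 1.9
```

```bash
python3 -m handwheel '{"grip":[0,0,0,0],"dp":[[0.0015,0.0007,0],[0.003,0.0013,0],[0.004,0.0018,0],[0.004,0.0018,0]],"twist":[0,0,0,0]}'
```

```text
time_s: 13.45
tcp_pos: [0.4654, 0.1256, 0.0336]
eef_rot: [[-0.912, -0.411, -0.01], [-0.411, 0.912, -0.004], [0.011, 0.001, -1.0]]
ft_force: [-15.4, -10.9, 14.8]
grip_width: -0.0001
finger_force: 9.5
```

```bash
python3 -m handwheel '{"grip":[0,0,0,0,0,0,0,0,0,0],"dp":[[-0.014,-0.006,0],[-0.024,-0.01,0],[-0.024,-0.01,0.04],[-0.024,-0.01,0.08],[-0.024,-0.01,0.12],[-0.024,-0.01,0.16],[-0.024,-0.01,0.2],[-0.05,-0.025,0.2],[-0.08,-0.04,0.2],[-0.08,-0.04,0.2]],"twist":[0,0,0,0,0,0,0,0,0,0]}'; python3 chk.py
python3 - <<'E'
from h import *
c=cap('wrist');i=c['img'][:,:,::-1];d=cap('scene')['img'][150:300,190:360,::-1]
cv2.imwrite('pics/w5.png',np.hstack([cv2.resize(i,(400,300)),cv2.resize(d,(400,353))[:300]]))
E
```

```text
time_s: 14.28
tcp_pos: [0.3859, 0.0863, 0.2342]
eef_rot: [[-0.912, -0.41, -0.001], [-0.41, 0.912, -0.001], [0.002, -0.0, -1.0]]
ft_force: [-0.3, 0.4, 0.4]
grip_width: 0.0003
finger_force: 0.0
F [57.7, None, -16.1, 70.6, 69.0]
B [-26.9, None, 64.5, -34.0, -27.3]
L [90.4, 91.3, 2.7, 3.9]
R [79.7, 81.9, 10.2, 11.4]
F edge out 166.7 z 0.2958
B edge out 64.6 z 0.0712
R edge out 69.0 z 0.0723
[0.38799253 0.08675668 0.23445207] [ 0.43051965  0.4718616  -0.71908492] 14.3333
```

View pics/w5.png

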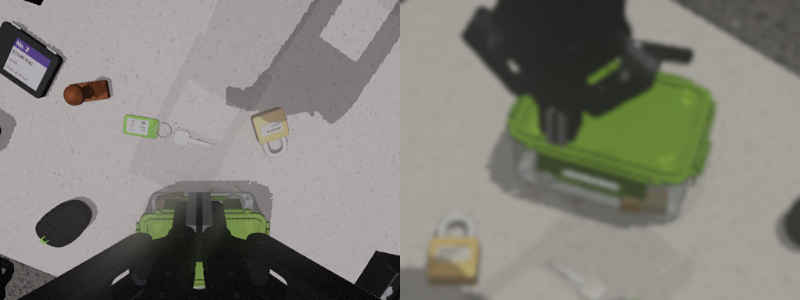

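```bash
python3 -m handwheel '{"grip":[0,0,0,0,0,0,0,0,0,0],"dp":[[0,0.04,0],[-0.02,0.08,0],[-0.04,0.12,0],[-0.06,0.16,0],[-0.08,0.2,0],[-0.1,0.24,0],[-0.12,0.28,0],[-0.14,0.32,0],[-0.16,0.36,0],[-0.18,0.4,0]],"twist":[0,0,0,0,0,0,0,0,0,0]}'
cat > fl.py <<'E'
from h import *
a=cap('top');s=cap('scene')
t=np.radians(24.2);R=np.array([[np.cos(t),-np.sin(t)],[np.sin(t),np.cos(t)]])
print('scene cam',s['origin'],'top',a['origin'])
P,hsv,reg,g=comps(a,(.42,.66,.03,.30));q=P[g&(P[...,2]>.0705)&(P[...,2]<.08)][:,:2]
L=(q-[.544,.161])@R*1000
lo,hi=np.percentile(L,.3,0),np.percentile(L,99.7,0);print('lid extents',lo,hi)
r=cv2.minAreaRect((q*1000).astype(np.float32));print(r)
C=np.array([.544,.161])+R@((lo+hi)/2000);print('C',C)
for n,c in(('top',a),('scene',s)):
    P,hsv,reg,g=comps(c,(.40,.68,.0,.32));g&=(P[...,2]>.03)
    B=(P[...,:2]-C)@R;Z=P[...,2]
    for nm,k,sg,w in(('F',0,-1,.05),('B',0,1,.05),('L',1,1,.033),('R',1,-1,.033)):
        d=sg*B[...,k];h0=.0665 if k==0 else .0915
        f=g&(np.abs(B[...,1-k])<w)&(d>h0-.01)
        print(n,nm,[(z,int((f&(abs(Z*1000-z)<3)).sum()),round(float(np.median(d[f&(abs(Z*1000-z)<3)]))*1000-h0*1000,1) if (f&(abs(Z*1000-z)<3)).sum()>3 else None) for z in (39,43,48,54,60,66)])
i=a['img'][140:290,220:390,::-1];d=s['img'][150:300,190:360,::-1]
cv2.imwrite('pics/both2.png',np.hstack([cv2.resize(x,(400,353),interpolation=cv2.INTER_CUBIC) for x in(i,d)]))
E
python3 fl.py
```

```text
time_s: 15.27
tcp_pos: [0.2205, 0.4654, 0.2338]
eef_rot: [[-0.912, -0.411, -0.0], [-0.411, 0.912, 0.0], [0.0, 0.0, -1.0]]
ft_force: [0.9, -0.4, 0.8]
grip_width: 0.0001
finger_force: 0.0
scene cam [ 0.12681736 -0.16096922  0.68768767] top [0.41210617 0.23689317 0.93219744]
lid extents [-71.00490922 -91.49839938] [65.22804134 94.38268731]
((540.515380859375, 161.10098266601562), (138.1389923095703, 188.625), 24.32865333557129)
C [0.54077423 0.16113137]
top F [(39, 16, 3.6), (43, 30, 3.5), (48, 4, -3.7), (54, 0, None), (60, 0, None), (66, 10, -2.5)]
top B [(39, 0, None), (43, 0, None), (48, 0, None), (54, 0, None), (60, 6, -1.6), (66, 11, -1.9)]
top L [(39, 9, 3.4), (43, 20, 3.2), (48, 5, 2.2), (54, 0, None), (60, 0, None), (66, 3, None)]
top R [(39, 0, None), (43, 0, None), (48, 0, None), (54, 0, None), (60, 2, None), (66, 4, -2.0)]
scene F [(39, 4, 3.1), (43, 33, 3.4), (48, 14, 1.3), (54, 22, 2.0), (60, 20, 2.0), (66, 60, 2.3)]
scene B [(39, 0, None), (43, 0, None), (48, 0, None), (54, 0, None), (60, 0, None), (66, 0, None)]
scene L [(39, 0, None), (43, 0, None), (48, 0, None), (54, 0, None), (60, 0, None), (66, 0, None)]
scene R [(39, 2, None), (43, 15, 3.2), (48, 7, 1.4), (54, 0, None), (60, 1, None), (66, 0, None)]
```

View pics/both2.png

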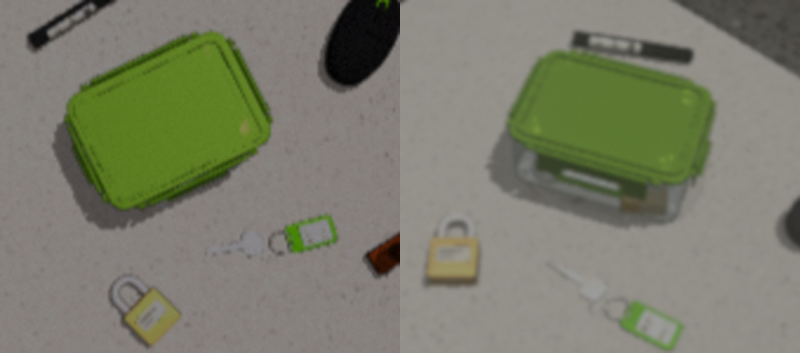

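```bash
python3 -m handwheel '{"grip":[0,0,0,0,0,0,0,0,0,0],"dp":[[0.04,-0.018,0],[0.07,-0.033,0],[0.105,-0.05,0],[0.14,-0.065,0],[0.175,-0.08,0],[0.21,-0.1,0],[0.245,-0.115,0],[0.28,-0.13,0],[0.32,-0.15,0],[0.36,-0.165,0]],"twist":[0,0,0,0,0,0,0,0,0,0]}'
python3 -m handwheel '{"grip":[0,0,0,0,0,0],"dp":[[0.035,-0.017,0],[0.07,-0.033,0],[0.105,-0.05,0],[0.13,-0.06,0],[0.13,-0.06,0],[0.13,-0.06,0]],"twist":[0,0,0,0,0,0]}'
python3 - <<'E'
from h import *
c=cap('wrist','w6.png');print(c['origin'])
P,hsv,reg,g=comps(c,(.40,.70,.0,.34));g&=P[...,2]>.03
t=np.radians(24.2);R=np.array([[np.cos(t),-np.sin(t)],[np.sin(t),np.cos(t)]])
B=(P[...,:2]-[.5408,.1611])@R*1000;Z=P[...,2]*1000;f=g&(abs(B[...,1])<50)&(B[...,0]>55)&(B[...,0]<110)
for z in(39,43,48,54,60,66,72):
    m=f&(abs(Z-z)<3);print(z,m.sum(),np.percentile(B[...,0][m],[5,50,95]).round(1) if m.sum() else '')
E
```

```text
time_s: 16.2
tcp_pos: [0.5802, 0.2975, 0.2333]
eef_rot: [[-0.912, -0.409, -0.001], [-0.409, 0.912, -0.0], [0.001, -0.0, -1.0]]
ft_force: [0.9, -0.0, 0.5]
grip_width: -0.0003
finger_force: 0.0
time_s: 16.7
tcp_pos: [0.7094, 0.2373, 0.2318]
eef_rot: [[-0.913, -0.407, -0.002], [-0.407, 0.913, -0.0], [0.002, 0.001, -1.0]]
ft_force: [0.3, 0.5, 0.2]
grip_width: -0.0
finger_force: 0.0
[0.6353068  0.20376282 0.37412268]
39 155 [68.7 70.6 72.4]
43 319 [68.  70.6 72.4]
48 24 [67.8 68.1 68.3]
54 22 [68.  68.2 68.8]
60 0 
66 8 [63.  66.8 69.6]
72 2048 [56.3 62.3 69.3]
```

View pics/w6.png

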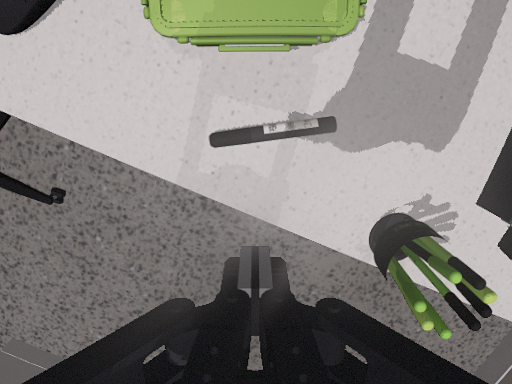

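The back flap is flat: its plate reads 68.1 mm and its lip 72.4 mm, both as they should be when locked. In the picture only a thin lip line shows along the rim at about (255, 45). The front, left and right flaps measured shut earlier, and the hand is clear.

```bash
python3 -c "
from cell import arm
print(arm.hand_in())"
```

```text
the job is handed in; nothing more can be done
None
```

I pressed all four flaps down, they measured flat against the tub, and I handed the job in with the hand clear (no verdict came back). The box slid about 3 mm, and I never touched the padlock, key or marker.

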